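# Press the peeler and the grater home in their cutouts of the tool case

## Task

Pack the cook's tool case: put the peeler and the flat grater each into its own cutout in the insert, blade end slipped in under the steel keeper strap, and press the handle down between the sprung side pads until the whole tool lies fully home on the bottom of its cutout. Press firmly but do not force anything, leave the spice jar and the fish tin where they are, and let go of both tools.

Things in the scene. Friction and masses are not known exactly. Their poses are not given: they have to be found in the camera images.
- case: Open white tool case, fixed, 234 x 188 mm, rim 23.5 mm high; rigid grey insert, dark in the cutouts, top 21 mm above the underside. Origin: centre of the underside; x along it to the strap end, z up. Three lengthwise cutouts with floors 8 mm above the underside (13 mm deep, edges chamfered 1.5 mm): peeler at y = -59 mm, grater at y = +3 mm, and y = +58 mm with a fixed teaspoon, flush.
- peeler: Red-handled peeler with a steel blade, lying flat: 170 x 25 mm, 17 mm thick (counts as solid to its full thickness all along), near 80 g, balanced at mid length. Origin: middle of its underside; x towards the blade end, z up. Home, it stands 4 mm proud of the insert, with no room for fingers beside it lower down.
- grater: Flat hand grater, 190 mm: pale wooden handle from x = -95 to 0, 26 mm wide, 17 mm thick (edges bevelled 2.5 mm, end rounded), and a steel rasp blade to x = +95, 34 mm wide, lying 6.5 to 10 mm above the handle's underside. Near 110 g, mostly the handle. Origin: mid length at the handle's underside level; x towards the blade, z up. Home, the handle stands 4 mm proud.
- peeler_tip (a point): Blade end of the peeler at underside level, 85 mm from its origin along its x.
- grater_tip (a point): Blade end of the grater at the handle's underside level, 95 mm from its origin along its x.
- peeler_seat (a point): On the floor of the peeler's cutout, where the peeler's origin lies when home; axes as the case's. The cutout is a 28 mm wide trough from 87 mm behind this point to 87 mm ahead of it. A peeler put in tilted (5 to 8 degrees tip down, tip near the floor), slid forward to the end under the strap and let go rests with its handle high on the pads.
- grater_seat (a point): On the floor of the grater's cutout, where the grater's origin lies when home; axes as the case's. The cutout runs from 97 mm behind this point to 97 mm ahead: 29 mm wide for the handle (narrowing round its end), 38 mm for the blade. Put in like the peeler, 6 to 10 degrees tip down with the blade's tip near the floor, the handle front lands above the floor and the handle rests high on the pads.
- peeler_strap (a point): Middle of the rear lower edge of the fixed bent-steel keeper strap over the tip end of the peeler's cutout: 22 mm above the cutout floor, 14 mm long (to 2 mm short of the cutout's end), 2.5 mm thick, posts 35 mm apart inside. A flared lip reaches 6 mm further back, rising.
- grater_strap (a point): The same for the grater's strap: its underside is 15 mm above the cutout floor, 14 mm long, 2.5 mm thick, posts 42 mm apart inside, flared lip 6 mm further back.
- peeler_pads (a point): On the floor, midway between two rounded white plastic pads on side springs (each 8.5 N per mm, 4 mm travel) that narrow the peeler's cutout here to 3 mm less than the tool. A tool only laid in rests on them, often leaning, its underside here some 10 mm high; 8 to 18 N pressed down on the handle about here drives it past them to the floor, where friction keeps it.
- grater_pads (a point): The same for the grater's handle: midway between its two sprung pads, on the cutout floor.
- spice_jar: Bystander: standing spice jar with a black cap, 41 mm across, 105 mm high; origin under its centre.
- fish_tin: Bystander: flat round food tin, 86 mm across, 40 mm high; origin under its centre.

How it is judged (in metres and radians):
At the end, for the whole second after the job is handed in: Both tools lie flat and at rest in their own cutouts, tip under the strap, right side up: middle and tip within 2.5 mm of the home height, middle within 5 mm of its seat in plan, tilt under 0.03 rad (z of each of peeler, peeler_tip in the frame of peeler_seat below 0.0025 m and x of peeler_tip in the frame of peeler_seat above 0.079 m and horizontal distance between peeler and peeler_seat below 0.005 m and angle between each of peeler, grater's own z axis and vertical below 0.03 rad and z of each of grater, grater_tip in the frame of grater_seat below 0.0025 m and x of grater_tip in the frame of grater_seat above 0.089 m and horizontal distance between grater and grater_seat below 0.005 m and linear speed of each of peeler, grater below 0.02 m/s); the robot touches nothing.
It fails at once if The spice jar is pushed away or knocked over (over 30 mm or 0.3 rad) (distance of spice_jar from where it was at the start of the episode above 0.03 m or angle between spice_jar's own z axis and vertical above 0.3 rad).
It fails at once if The fish tin is pushed away (over 30 mm) (distance of fish_tin from where it was at the start of the episode above 0.03 m).
It fails at once if The case is forced: a tool or the fingers load it with over 150 N in all (contact force between any of peeler, grater, the fingers and case above 150 N).
It also fails if it takes over 67 s, if anything falls off the work surface, if the arm or the gripper's body presses on something with over 40 N, if the wrist force passes 120 N, or if a joint passes its speed limit or range.

## Robot

A 6-joint arm with a two-finger parallel gripper is mounted at the origin on a cart in front of the work surface, level with it; the furniture and walls round the work are solid. World frame = base frame: x ahead of the robot, y to its left, z up, the work surface at z = 0. Lengths are in mm, angles in rad, forces in N, time in s.
With the tool pointing down it reaches from about 150 to 775 mm from the base axis. Payload 6.1 kg.
Tool frame: the origin (TCP) lies where the fingers leave the gripper's body, on its centre line; the fingertips stand 73 mm ahead of it and the grasp point (between the pads) lies bot.hold_point_z ahead of it (bot.hold_point_z is the distance from the TCP to the grasp point, in mm); z points along the fingers, y is the direction in which the jaws open and shut (so a half turn about z gives the same grasp; the last joint's range is limited). The gripper opens to 85 mm and grips with 20 to 120 N. Pads are 22 mm wide; open, the fingers measure 114 mm over their backs; the gripper's body (76 mm by 85 mm) begins 54 mm behind the grasp point. The pads swing forward as they close: fully open they stand 13 mm farther back than shut.
Start: joints at [-1.235, 0.126, -0.04, 1.405, 0, 1.571], TCP at [172.993, -495.663, 303.895] pointing down, gripper open.
Joint ranges: [-2.72, 2.72], [-0.95, 1.95], [-1.27, 1.35], [-1.78, 2.02], [-1.46, 1.47], [-3.14, 3.14]. Speed limits (rad/s): [2.39, 2.39, 3.01, 3.14, 3.14, 3.14].

## Interface

Orientations are given as a rotation vector (axis times angle).
In Python, from workcell import bot gives the robot as it stands.
- The arm moves only by the shell command python3 -m jog 'ROWS' [FORCE]. ROWS is JSON, a list of rows, each a list of 3 entries, a list of its own where there are three numbers: the shift along the world's x, y, z in m, then the turn, a rotation vector about the world's x, y, z in degrees, then the opening, from 0 (shut) to 1 (fully open). A call has 1 to 5 rows; each row is the pose to reach, as a shift and turn from the pose commanded when the call began; what a row does not reach only later rows make up. A row lasts 1/12 s, in which the tool goes at most 41.7 mm and 7.16 degrees, less where a joint would pass 70% of its speed; a pose out of reach is approached as far as the arm can. A call with a gripper value outside its range is refused whole. The fingers move at their own pace and stop on an object; FORCE is the grip in N (left out, the last holds). Time passes only in rows, so rows that repeat a pose let the fingers close. It gives the time, the measured TCP pose, the force and the opening at its end, in the units of the state.
- bot.read_state(): the state, without advancing time (a new reading comes with each control period).
- bot.snapshot(name): name is "side" or "top"; returns a dict with "color" (400x640x3 uint8, blue, green, red), "fx", "fy", "cx", "cy" (pixels), "camera_from_world" (4x4, takes a point from world to camera coordinates). Camera axes: x right, y down, z forward; pixel columns grow to the right and rows downward; lengths in mm; the calibration is good to about 2 mm. A picture is of the moment at which its call begins. There is no depth.
- bot.job_done(): hands the job in, once; it reports no verdict.
The state is a dict: "t": time; "qpos": joint angles; "qvel": joint speeds; "tau": joint torques, N m; "tcp_pos": TCP position; "ee_rot": TCP orientation; "wrist_force": force on the tool from outside, world axes, zero at the start; "moment": the same for the moment, N m; "grip_width": opening from 0.0 (shut) to 1.0 (fully open).
Only numpy, scipy, OpenCV 4.12 (cv2) and the standard library are available. Lean on these libraries where they do the work, as an engineer would, in place of code of your own. Each camera call takes 0.05 s, during which the arm holds its last target. There are 200 camera calls.

## Working session

There is one attempt and no reset: what is moved stays moved. The work goes in short steps, Python scripts to look and compute and a shell command to move; the robot and the scene stay as the last step left them, time stands still between calls to the robot, and variables do not carry over. Pictures are saved under pics/ and viewed, on a budget of 17 in all, crops included, one or two more only if the job needs it, and the job is handed in when it is done.

```bash
mkdir -p pics; ls; python3 - <<'E'
from workcell import bot
import cv2,numpy as np
print(bot.read_state(), bot.hold_point_z)
for n in ("top","side"):
    s=bot.snapshot(n); cv2.imwrite(f"pics/{n}0.png",s["color"]); print(n,s["fx"],s["fy"],s["cx"],s["cy"],np.round(s["camera_from_world"],4).tolist())
E
```

```text
pics
{'t': 0.0, 'qpos': array([-1.23495844e+00,  1.26437382e-01, -4.06111494e-02,  1.40538549e+00,
       -1.44127663e-05,  1.57081732e+00]), 'qvel': array([-3.64675928e-04, -1.05378599e-03,  6.69429988e-05,  9.47356867e-04,
       -2.87241568e-04,  8.23488760e-04]), 'tau': array([ 4.51855331e-04, -4.35913181e+01,  3.52923632e+01,  1.74351234e-02,
       -6.45573527e-05,  1.96690472e-06]), 'tcp_pos': array([ 172.92413603, -495.40805201,  303.09682326]), 'ee_rot': array([-3.09582115e+00, -5.24755356e-01,  4.52056006e-04]), 'wrist_force': array([ 0.00651743, -0.33267114, -0.08075832]), 'moment': array([0.01388996, 0.01721376, 0.0039914 ]), 'grip_width': 0.9960206701291348} 53.900000000000006
top 408.6581433729318 408.6581433729318 309.6283415702159 198.95343413136692 [[0.0235, -0.9997, 0.0056, 1.436], [-0.994, -0.024, -0.1066, 575.4002], [0.1067, -0.003, -0.9943, 964.8592], [0.0, 0.0, 0.0, 1.0]]
side 495.9918998824477 495.9918998824477 322.71185223386595 197.2240450071113 [[0.9278, -0.3729, -0.0097, -495.0563], [-0.3259, -0.7976, -0.5076, 227.6571], [0.1816, 0.4741, -0.8615, 891.3514], [0.0, 0.0, 0.0, 1.0]]
```

View pics/top0.png

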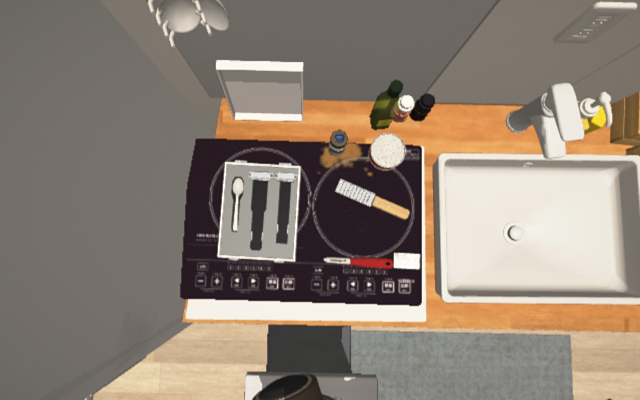

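View pics/side0.png

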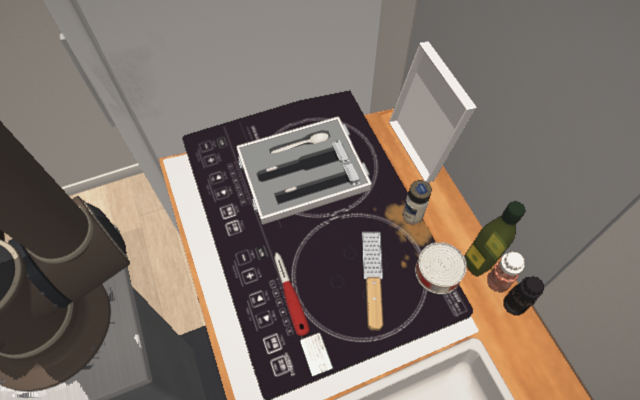

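```bash
cat > h.py <<'E'
from workcell import bot
import cv2,numpy as np
def ray(s,u,v):
    T=s["camera_from_world"];R=T[:3,:3];c=-R.T@T[:3,3]
    return c,R.T@np.array([(u-s["cx"])/s["fx"],(v-s["cy"])/s["fy"],1])
def onz(s,p,z):
    c,d=ray(s,*p); return (c+d*(z-c[2])/d[2])[:2]
def proj(s,P):
    q=s["camera_from_world"]@np.append(P,1); return np.array([s["fx"]*q[0]/q[2]+s["cx"],s["fy"]*q[1]/q[2]+s["cy"]])
def tri(s1,p1,s2,p2):
    c1,d1=ray(s1,*p1);c2,d2=ray(s2,*p2)
    k=np.linalg.lstsq(np.stack([d1,-d2],1),c2-c1,rcond=None)[0]
    a,b=c1+d1*k[0],c2+d2*k[1]; return (a+b)/2,np.linalg.norm(a-b)
def crop(s,x0,y0,x1,y1,f,name):
    cv2.imwrite(name,cv2.resize(s["color"][y0:y1,x0:x1],None,fx=f,fy=f,interpolation=cv2.INTER_CUBIC))
E
python3 - <<'E'
from h import *
t=bot.snapshot("top");s=bot.snapshot("side")
a=cv2.resize(t["color"][140:280,210:430],None,fx=3.6,fy=3.6,interpolation=cv2.INTER_CUBIC)
cv2.imwrite("pics/topc.png",a)
crop(s,225,100,475,380,2.1,"pics/sidec.png")
for n,im in(("top",t),("side",s)):
    hsv=cv2.cvtColor(im["color"],cv2.COLOR_BGR2HSV)
    red=cv2.inRange(hsv,(0,150,60),(6,255,255))|cv2.inRange(hsv,(174,150,60),(180,255,255))
    wood=cv2.inRange(hsv,(10,60,150),(25,200,255))
    light=cv2.inRange(hsv,(0,0,120),(180,60,255))
    for nm,m in(("red",red),("wood",wood),("light",light)):
        cs,_=cv2.findContours(m,cv2.RETR_EXTERNAL,cv2.CHAIN_APPROX_NONE)
        for c in cs:
            x,y,w,h=cv2.boundingRect(c)
            if 120<cv2.contourArea(c)<9500 and (n=="side" or 210<x<430 and 130<y<280):
                r=cv2.minAreaRect(c); b=cv2.boxPoints(r)
                print(n,nm,cv2.contourArea(c),np.round(b,1).tolist(),[np.round(onz(im,p,23.5 if cv2.contourArea(c)>4000 else 15)).tolist() for p in b])
E
```

```text
top red 350.5 [[351.0, 258.0], [392.0, 258.0], [392.0, 268.0], [351.0, 268.0]] [[435.0, -89.0], [437.0, -189.0], [413.0, -189.0], [410.0, -89.0]]
top wood 342.5 [[371.20001220703125, 204.60000610351562], [375.20001220703125, 195.1999969482422], [410.1000061035156, 210.1999969482422], [406.0, 219.60000610351562]] [[566.0, -137.0], [590.0, -147.0], [555.0, -234.0], [531.0, -224.0]]
top light 122.5 [[323.70001220703125, 262.29998779296875], [324.1000061035156, 256.20001220703125], [349.3999938964844, 258.0], [348.8999938964844, 264.1000061035156]] [[423.0, -23.0], [437.0, -24.0], [434.0, -85.0], [420.0, -84.0]]
top light 372.5 [[392.8999938964844, 267.79998779296875], [393.70001220703125, 252.0], [419.79998779296875, 253.39999389648438], [418.8999938964844, 269.20001220703125]] [[413.0, -191.0], [452.0, -193.0], [450.0, -257.0], [412.0, -255.0]]
top light 505.0 [[334.29998779296875, 191.10000610351562], [340.0, 178.10000610351562], [375.6000061035156, 193.5], [369.8999938964844, 206.60000610351562]] [[598.0, -46.0], [631.0, -59.0], [594.0, -148.0], [562.0, -134.0]]
top light 7400.0 [[21
[... 3558 characters left out ...]
63.0], [591.0, -152.0], [559.0, -141.0]]
side light 181.0 [[401.29998779296875, 218.8000030517578], [406.79998779296875, 196.89999389648438], [427.5, 202.10000610351562], [422.0, 224.0]] [[678.0, -55.0], [711.0, -14.0], [744.0, -40.0], [711.0, -80.0]]
side light 6339.0 [[160.10000610351562, 160.1999969482422], [186.39999389648438, 152.0], [264.0, 399.0], [237.6999969482422, 407.20001220703125]] [[269.0, 258.0], [326.0, 258.0], [323.0, -270.0], [280.0, -266.0]]
side light 9015.0 [[233.39999389648438, 146.10000610351562], [348.70001220703125, 110.0999984741211], [373.29998779296875, 188.89999389648438], [258.0, 224.89999389648438]] [[423.0, 235.0], [690.0, 232.0], [654.0, 25.0], [412.0, 35.0]]
```

View pics/topc.png

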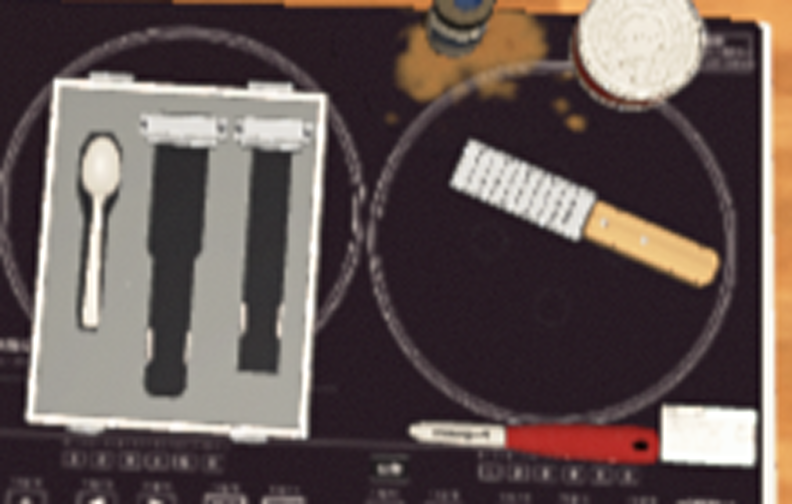

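View pics/sidec.png

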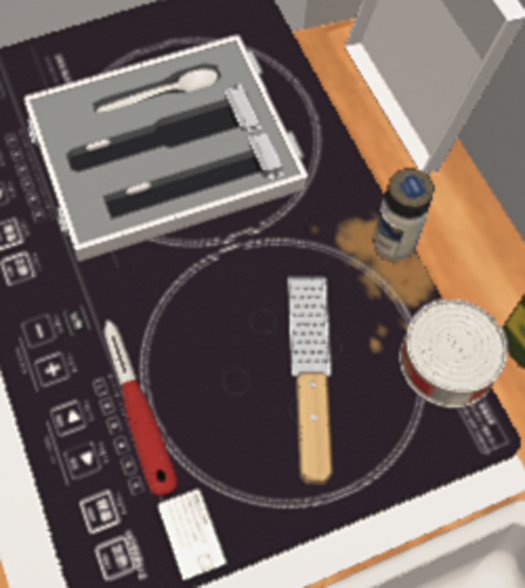

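The top crop shows the case with its cutouts and straps on the left (rim corners near full-image 225,162 / 301,166 / 295,261 / 217,257). The peeler runs from its tip at (324,260) to its rear at (393,264). The grater runs from about (337,185) to (409,213). The side crop agrees, and the tin, the jar and a white card next to the peeler's rear end are all clear of the tools. Next I'll fit the case cutouts and the tool axes.

```bash
python3 - <<'E'
from h import *
V={n:bot.snapshot(n) for n in("top","side")}
for n in V: T=V[n]["camera_from_world"]; print(n,"cam",np.round(-T[:3,:3].T@T[:3,3]))
# rim lines (z 23.5)
C={"top":[(225.3,162.2),(300.8,166.4),(294.7,261.4),(217.5,256.7)],"side":[(339.3,118.1),(370.2,184.8),(262,215.5),(237.9,146.2)]}
for n,s in V.items():
    hsv=cv2.cvtColor(s["color"],cv2.COLOR_BGR2HSV)
    m=cv2.inRange(hsv,(0,0,95),(180,70,255)); K=np.array(C[n],np.float32)
    box=np.zeros(m.shape,np.uint8); cv2.fillPoly(box,[(K.mean(0)+(K-K.mean(0))*1.12).astype(np.int32)],255)
    cs,_=cv2.findContours(m&box,cv2.RETR_EXTERNAL,cv2.CHAIN_APPROX_NONE); c=max(cs,key=cv2.contourArea)[:,0].astype(np.float32)
    L=[]
    for i in range(4):
        a,b=K[i],K[(i+1)%4]; d=(b-a)/np.linalg.norm(b-a); r=c-a; al=r@d; pe=r@np.array([-d[1],d[0]])
        p=c[(al>8)&(al<np.linalg.norm(b-a)-8)&(abs(pe)<4)]
        x=cv2.fitLine(p,cv2.DIST_WELSCH,1,.01,.01).ravel(); L.append(np.cross([x[2],x[3],1],[x[2]+x[0],x[3]+x[1],1]))
    P=[]
    for i in range(4):
        q=np.cross(L[i-1],L[i]);P.append(onz(s,q[:2]/q[2],23.5))
    P=np.array(P);print(n,"rim",P.round(1).tolist(),"ctr",P.mean(0).round(1),"len",[round(float(np.linalg.norm(P[i]-P[i-1])),1) for i in range(4)],
     "yaw",[round(float(np.degrees(np.arctan2(*(P[a]-P[b])[::-1]))),2) for a,b in((0,3),(1,2))])
    # dark cutouts
    inn=np.zeros(m.shape,np.uint8); cv2.fillPoly(inn,[(K.mean(0)+(K-K.mean(0))*.93).astype(np.int32)],255)
    dk=cv2.inRange(cv2.cvtColor(s["color"],cv2.COLOR_BGR2GRAY),0,85)&inn
    cs,_=cv2.findContours(dk,cv2.RETR_EXTERNAL,cv2.CHAIN_APPROX_NONE)
    for c in cs:
        if cv2.contourArea(c)>250:
            w=np.array([onz(s,p,21) for p in c[:,0].astype(float)]); r=cv2.minAreaRect(w.astype(np.float32))
            print(n,"cut",np.round(r[0],1),np.round(r[1],1),round(r[2],2),"xmin/max",w[:,0].min().round(1),w[:,0].max().round(1))
    # tools: mask of peeler, grater
    red=cv2.inRange(hsv,(0,150,60),(6,255,255))|cv2.inRange(hsv,(174,150,60),(180,255,255))
    wood=cv2.inRange(hsv,(10,60,150),(25,200,255)); wood[:, :]= wood if n=="side" else wood
    roi=np.zeros_like(wood); (cv2.rectangle(roi,(330,175),(415,225),255,-1) if n=="top" else cv2.rectangle(roi,(355,225),(390,335),255,-1))
    for nm,mm,z in(("red",red,12),("wood",wood&roi,12),("rasp",cv2.inRange(hsv,(0,0,120),(180,60,255))&roi,10)):
        cs,_=cv2.findContours(mm,cv2.RETR_EXTERNAL,cv2.CHAIN_APPROX_NONE);c=max(cs,key=cv2.contourArea)
        w=np.array([onz(s,p,z) for p in c[:,0].astype(float)]).astype(np.float32); r=cv2.minAreaRect(w)
        print(n,nm,np.round(cv2.boxPoints(r)).tolist(),"c",np.round(r[0],1),np.round(r[1],1),round(r[2],1))
print({k:[onz(V["top"],p,10).round(1).tolist() for p in q] for k,q in {"tip":[(323.9,259.7)],"rear":[(392.8,264.2)]}.items()})
print("cut cards",onz(V["top"],(394,258),0),onz(V["side"],(300,340),0))
E
```

```text
top cam [ 469.   18. 1021.]
side cam [ 372. -426.  879.]
top rim [[665.6, 228.1], [659.5, 39.3], [422.9, 47.9], [430.4, 236.6]] ctr [544.6 138. ] len [235.3, 188.9, 236.7, 188.8] yaw [-2.07, -2.09]
top cut [543.1  79.1] [ 26.6 151.5] 88.09 xmin/max 467.1 619.1
top cut [535.2 141.4] [ 36.6 169.5] 88.2 xmin/max 450.8 620.2
top red [[410.0, -90.0], [413.0, -190.0], [437.0, -190.0], [434.0, -89.0]] c [ 423.5 -139.8] [ 24.2 100.4] 1.3
top wood [[532.0, -225.0], [555.0, -234.0], [590.0, -148.0], [567.0, -138.0]] c [ 561.  -186.1] [93.5 25.7] 67.9
top rasp [[562.0, -135.0], [595.0, -149.0], [632.0, -60.0], [599.0, -46.0]] c [596.9 -97.4] [96.3 35.9] 67.7
side rim [[661.8, 226.4], [657.0, 26.3], [420.2, 43.4], [426.9, 234.0]] ctr [541.5 132.5] len [235.1, 200.1, 237.5, 190.7] yaw [-1.87, -4.14]
side cut [542.4  76.6] [ 30.5 156.4] 85.79 xmin/max 464.2 619.4
side cut [532.3 139.7] [ 35.9 171.8] 87.68 xmin/max 446.3 618.1
side red [[408.0, -194.0], [432.0, -195.0], [437.0, -92.0], [413.0, -90.0]] c [ 422.6 -142.7] [103.7  24.4] 87.2
side wood [[529.0, -226.0], [552.0, -235.0], [588.0, -147.0], [565.0, -138.0]] c [ 558.3 -186.7] [94.9 24.8] 67.8
side rasp [[560.0, -137.0], [592.0, -151.0], [628.0, -63.0], [596.0, -49.0]] c [ 594.1 -100.1] [95.1 35.1] 67.7
{'tip': [[428.7, -23.4]], 'rear': [[421.7, -192.3]]}
cut cards [ 436.51735278 -197.30135946] [ 411.16110212 -197.43591903]
```

```bash
python3 -m jog '[[[0,0.04,0],[0,0,7],1],[[0,0.08,0],[0,0,14],1],[[0,0.12,0],[0,0,21],1],[[0.02,0.16,0],[0,0,28],1],[[0.04,0.2,0],[0,0,35],1]]' 40; python3 -c "
from workcell import bot
print(bot.read_state()['qpos'])"
```

```text
t: 0.72
tcp_pos: [209.7, -299.4, 303.9]
ee_rot: [2.793, 1.436, 0.0]
wrist_force: [1.7, 0.4, 0.1]
grip_width: 1.003
[-9.59995130e-01 -1.75965043e-01 -3.32606630e-01  1.41357661e+00
  1.43336114e-04  1.23171055e+00]
```

```bash
A='x'; 
python3 -m jog '[[[0.007,0.005,0],[0,0,7.1],1],[[0.014,0.010,0],[0,0,14.2],1],[[0.021,0.015,0],[0,0,21.3],1],[[0.028,0.020,0],[0,0,28.4],1],[[0.035,0.024,0],[0,0,35.5],1]]' >/dev/null
python3 -m jog '[[[0.007,0.005,0],[0,0,7.1],1],[[0.014,0.010,0],[0,0,14.2],1],[[0.021,0.015,0],[0,0,21.3],1],[[0.028,0.020,0],[0,0,28.4],1],[[0.035,0.024,0],[0,0,35.5],1]]' >/dev/null
python3 -m jog '[[[0.007,0.005,0],[0,0,7.1],1],[[0.014,0.010,0],[0,0,14.2],1],[[0.021,0.015,0],[0,0,21.3],1],[[0.028,0.020,0],[0,0,28.4],1],[[0.035,0.024,0],[0,0,35.5],1]]' >/dev/null
python3 -m jog '[[[0.007,0.005,-0.012],[0,0,7.1],1],[[0.014,0.010,-0.024],[0,0,14.2],1],[[0.021,0.015,-0.036],[0,0,21.3],1],[[0.028,0.020,-0.048],[0,0,28.4],0.8],[[0.035,0.024,-0.06],[0,0,35.5],0.8]]' >/dev/null
python3 -m jog '[[[0.007,0.005,-0.012],[0,0,7.1],0.8],[[0.014,0.010,-0.024],[0,0,14.2],0.8],[[0.021,0.015,-0.036],[0,0,21.3],0.7],[[0.028,0.020,-0.048],[0,0,28.4],0.6],[[0.035,0.024,-0.06],[0,0,35.5],0.6]]' >/dev/null
python3 -m jog '[[[0.007,0.005,-0.012],[0,0,7.1],0.6],[[0.014,0.010,-0.024],[0,0,14.2],0.6],[[0.021,0.015,-0.036],[0,0,21.3],0.6],[[0.028,0.020,-0.048],[0,0,28.4],0.6],[[0.035,0.025,-0.06],[0,0,35.7],0.6]]'
python3 -m jog '[[[0,0,0],[0,0,0],0.6]]'
python3 -c "
from workcell import bot
from h import crop
s=bot.read_state();print(s['qpos'].round(3),s['tcp_pos'])"
```

```text
t: 3.22
tcp_pos: [420.5, -155.8, 123.3]
ee_rot: [-2.176, 2.266, -0.0]
wrist_force: [0.3, -0.6, -0.1]
grip_width: 0.596
t: 3.3
tcp_pos: [420.0, -155.2, 121.9]
ee_rot: [2.173, -2.268, -0.004]
wrist_force: [-0.7, -0.4, 0.1]
grip_width: 0.601
[-0.354  0.052 -0.529  0.993  0.    -1.882] [ 420.01952648 -155.20156789  121.87200905]
```

```bash

python3 -m jog '[[[0.003,0.002,-0.015],[0,0,0],0.6],[[0.003,0.002,-0.03],[0,0,0],0.6],[[0.003,0.002,-0.042],[0,0,0],0.6],[[0.003,0.002,-0.046],[0,0,0],0.6],[[0.003,0.002,-0.046],[0,0,0],0.6]]'
python3 -m jog '[[[0,0,0],[0,0,0],0],[[0,0,0],[0,0,0],0],[[0,0,0],[0,0,0],0],[[0,0,0],[0,0,0],0],[[0,0,0],[0,0,0],0]]' 40
python3 -c "
from workcell import bot
from h import crop
crop(bot.snapshot('side'),225,230,385,380,3.6,'pics/g1.png')"
```

```text
t: 3.72
tcp_pos: [422.5, -154.1, 77.5]
ee_rot: [2.165, -2.275, -0.002]
wrist_force: [-0.5, 1.2, 0.5]
grip_width: 0.605
t: 4.13
tcp_pos: [423.9, -154.5, 79.1]
ee_rot: [-2.167, 2.273, -0.003]
wrist_force: [-0.3, -0.3, 7.0]
grip_width: 0.284
```

View pics/g1.png

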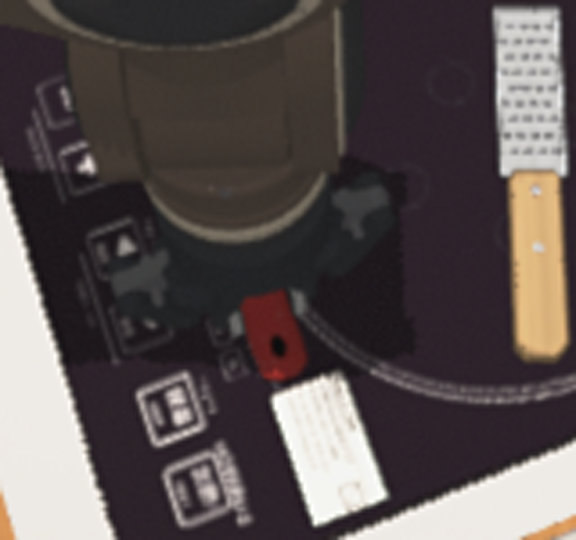

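```bash

python3 -m jog '[[[0,0,0.01],[0,0,0],0],[[0,0,0.035],[0,0,0],0],[[0,0,0.07],[0,0,0],0],[[0,0,0.1],[0,0,0],0],[[0,0,0.12],[0,0,0],0]]' 60
python3 -m jog '[[[0.003,0.012,0],[0,0,-5],0],[[0.007,0.028,0],[0,0,-11],0],[[0.012,0.044,0],[0,0,-17],0],[[0.016,0.061,0],[0,0,-23.5],0],[[0.021,0.078,0],[0,0,-29.9],0]]' >/dev/null
python3 -m jog '[[[0.004,0.016,0],[0,0,-6],0],[[0.008,0.032,0],[0,0,-12],0],[[0.013,0.048,0],[0,0,-18],0],[[0.017,0.063,0],[0,0,-24],0],[[0.021,0.078,0],[0,0,-29.9],0]]' >/dev/null
python3 -m jog '[[[0.004,0.016,-0.005],[0,0,-6.5],0],[[0.008,0.032,-0.01],[0,0,-13],0],[[0.013,0.048,-0.018],[0,0,-19.5],0],[[0.017,0.065,-0.026],[0,0,-25.5],0],[[0.021,0.079,-0.03],[0,0,-29.9],0]]' >/dev/null
python3 -m jog '[[[0,0,0],[0.13,3.7,0],0],[[0,0,0],[0.27,7.5,0],0],[[0,0,0],[0.27,7.5,0],0],[[0,0,0],[0.27,7.5,0],0]]'
python3 - <<'E'
from h import *
s=bot.snapshot('side');crop(s,225,50,465,250,3.3,'pics/p1.png')
t=bot.snapshot('top');crop(t,200,130,360,290,3.5,'pics/p1t.png')
cv2.imwrite('pics/p1b.png',np.hstack([cv2.resize(cv2.imread('pics/p1.png')[:,:],(430,360)),cv2.resize(cv2.imread('pics/p1t.png'),(360,360))]))
print(bot.read_state()['qpos'].round(3))
E
```

```text
t: 4.6
tcp_pos: [423.7, -154.3, 201.5]
ee_rot: [-2.167, 2.272, -0.004]
wrist_force: [0.4, 0.2, -0.8]
grip_width: 0.272
t: 6.18
tcp_pos: [486.8, 80.9, 167.7]
ee_rot: [-0.063, -3.011, -0.003]
wrist_force: [0.2, 0.2, -1.8]
grip_width: 0.272
[ 0.154  0.19  -0.271  1.237  0.024  0.194]
```

View pics/p1b.png

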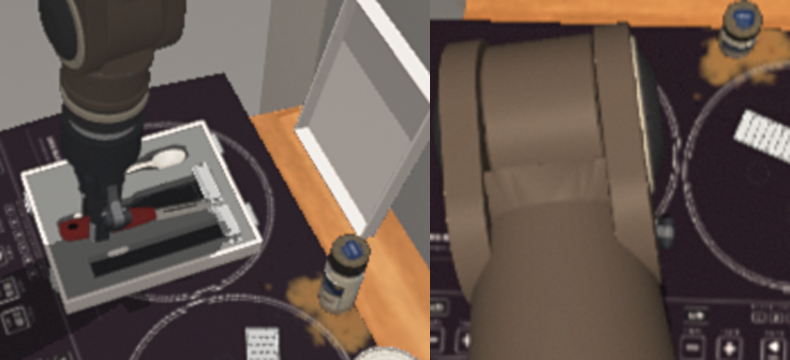

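The peeler is held with its handle level in the side view and its tip pointing to the strap end. The top view is blocked by the arm. I'll compare the side view with the predicted projections.

```bash
cat >> h.py <<'E'
from scipy.spatial.transform import Rotation as Ro
def held(g,H):
    st=bot.read_state(); R=Ro.from_rotvec(st["ee_rot"]).as_matrix()
    x=-R[:,0]; n=-R[:,2]; return st["tcp_pos"]-n*H-x*g, x, n   # origin at underside, axis, normal
E
python3 - <<'E'
from h import *
s=bot.snapshot('side')
o,x,n=held(-46.5,78); y=np.cross(n,x)
print("tip",(o+85*x).round(1),"x",x.round(3),"n",n.round(3))
for nm,d in (("tip top",85),("handle front top",-85+103),("rear top",-85)):
    print(nm,[proj(s,o+d*x+n*z).round(1).tolist() for z in (17,0)])
hsv=cv2.cvtColor(s["color"],cv2.COLOR_BGR2HSV)
red=cv2.inRange(hsv,(0,150,40),(6,255,255))|cv2.inRange(hsv,(174,150,40),(180,255,255)); red[240:]=0
ys,xs=np.nonzero(red);print(xs.min(),xs.max(),ys[xs==xs.min()],ys[xs==xs.max()])
a=proj(s,o+n*8.5);b=proj(s,o+85*x+n*8.5); img=s["color"].copy()
cv2.imwrite("pics/p2.png",cv2.resize(img[130:210,250:370],None,fx=6,fy=6,interpolation=cv2.INTER_CUBIC))
# straps and trough predicted
for nm,S,yy in(("peel",np.array([552,78.4,8]),0),):
    e=np.array([.9993,-.0366,0]); f=np.array([.0366,.9993,0])
    print("strap rear lower edge ends",[proj(s,S+71*e+k*f+[0,0,22]).round(1).tolist() for k in(-17.5,17.5)],"trough rear",[proj(s,S-87*e+k*f+[0,0,13]).round(1).tolist() for k in(-14,14)])
E
```

```text
tip [606.3  75.5  73.9] x [ 0.991 -0.042 -0.129] n [ 0.129 -0.005  0.992]
tip top [[343.6, 157.5], [342.4, 162.7]]
handle front top [[311.0, 164.6], [310.2, 169.9]]
rear top [[258.3, 176.1], [258.2, 181.4]]
259 311 [174 175 176 177 178 179] [170]
strap rear lower edge ends [[352.4, 179.0], [346.2, 165.6]] trough rear [[277.9, 203.1], [273.8, 191.8]]
```

View pics/p2.png

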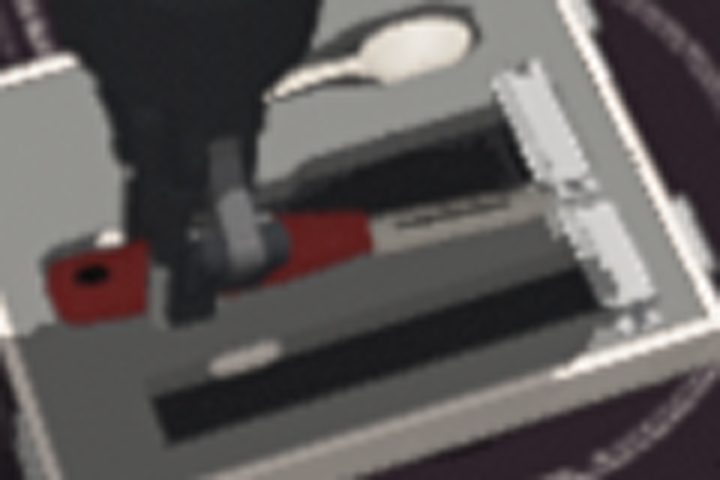

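```bash

python3 -m jog '[[[0,0.0005,-0.015],[0,0,0.3],0],[[0,0.0005,-0.035],[0,0,0.3],0],[[0,0.0005,-0.05],[0,0,0.3],0],[[0,0.0005,-0.06],[0,0,0.3],0],[[0,0.0005,-0.06],[0,0,0.3],0]]'
python3 -m jog '[[[0,0,0],[0,0,0],0],[[0,0,-0.001],[0,0,0],0],[[0,0,-0.002],[0,0,0],0]]'
python3 - <<'E'
from h import *
o,x,n=held(-46.5,78);print("tip",(o+85*x).round(1))
s=bot.snapshot('side')
cv2.imwrite("pics/p3.png",cv2.resize(s["color"][120:220,230:380],None,fx=5,fy=5,interpolation=cv2.INTER_CUBIC))
E
```

```text
t: 6.75
tcp_pos: [484.9, 81.0, 106.4]
ee_rot: [-0.056, -3.008, -0.002]
wrist_force: [-0.5, -1.1, -1.2]
grip_width: 0.272
t: 7.0
tcp_pos: [486.8, 81.3, 106.9]
ee_rot: [-0.056, -3.012, -0.002]
wrist_force: [-0.1, -0.9, -0.0]
grip_width: 0.267
tip [607.1  76.8  12.6]
```

View pics/p3.png

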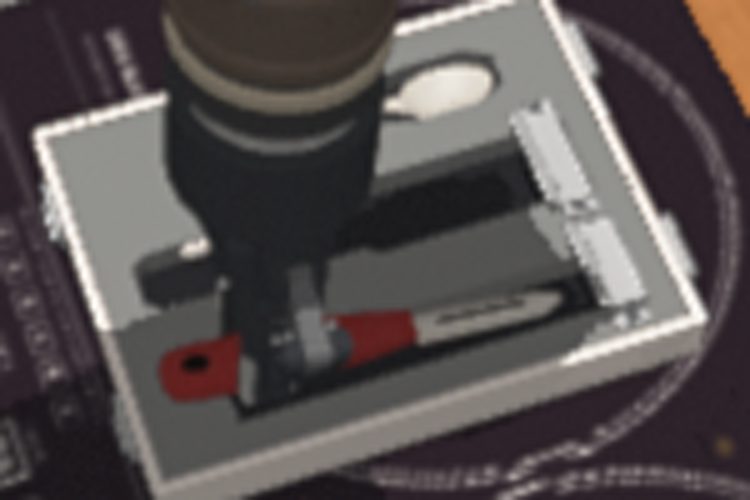

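The tip is inside its trough just short of the strap lip. I'll lower it a little and slide forward.

```bash

python3 -m jog '[[[0,0,-0.001],[0,0,0],0],[[0,0,-0.002],[0,0,0],0],[[0,0,-0.002],[0,0,0],0]]'
python3 -m jog '[[[0.004,-0.0001,0],[0,0,0],0],[[0.008,-0.0003,0],[0,0,0],0],[[0.012,-0.0004,0],[0,0,0],0],[[0.016,-0.0006,0],[0,0,0],0],[[0.016,-0.0006,0],[0,0,0],0]]'
python3 -m jog '[[[0.003,-0.0001,0],[0,0,0],0],[[0.006,-0.0002,0],[0,0,0],0],[[0.009,-0.0003,0],[0,0,0],0],[[0.010,-0.0004,0],[0,0,0],0],[[0.010,-0.0004,0],[0,0,0],0]]'
python3 - <<'E'
from h import *
o,x,n=held(-46.5,78);print("tip",(o+85*x).round(1))
E
```

```text
t: 7.3
tcp_pos: [486.5, 81.3, 104.0]
ee_rot: [-0.055, -3.011, -0.002]
wrist_force: [0.6, -2.5, 0.0]
grip_width: 0.275
t: 7.72
tcp_pos: [503.2, 80.7, 103.7]
ee_rot: [-0.055, -3.011, -0.002]
wrist_force: [1.3, -2.6, -0.7]
grip_width: 0.272
t: 8.13
tcp_pos: [512.7, 80.4, 103.9]
ee_rot: [-0.055, -3.01, -0.002]
wrist_force: [-0.4, -2.4, -1.1]
grip_width: 0.269
tip [632.8  75.9   9.4]
```

```bash

python3 -m jog '[[[0.001,0,0],[0,0,0],0],[[0.002,0,0],[0,0,0],0],[[0.003,0,0],[0,0,0],0],[[0.004,0,0],[0,0,0],0]]'
python3 -m jog '[[[0.001,0,0],[0,0,0],0],[[0.002,0,0],[0,0,0],0]]'
python3 -c "
from h import *
crop(bot.snapshot('side'),230,120,380,220,5,'pics/p4.png')"
```

```text
t: 8.47
tcp_pos: [516.1, 80.3, 103.9]
ee_rot: [-0.055, -3.01, -0.002]
wrist_force: [-1.9, -2.8, -0.5]
grip_width: 0.271
t: 8.63
tcp_pos: [517.8, 80.3, 103.8]
ee_rot: [-0.055, -3.009, -0.002]
wrist_force: [-5.5, -3.1, 0.7]
grip_width: 0.271
```

View pics/p4.png

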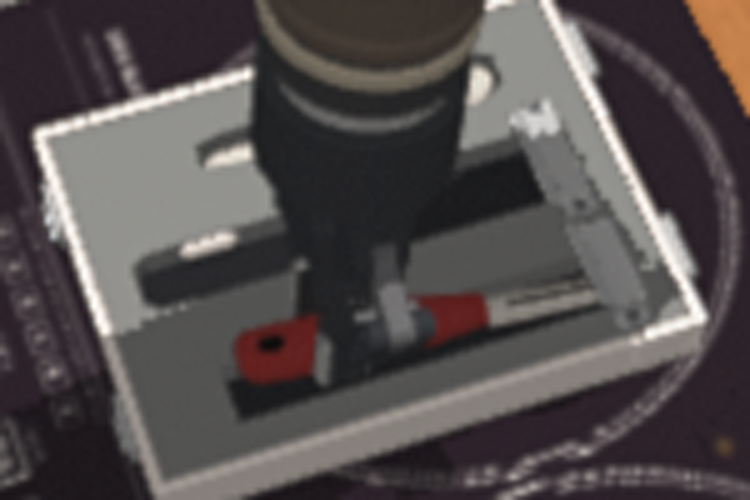

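The tip is under the strap at the end stop (−5.5 N). I'll back off 1 mm, release and lift.

```bash

python3 -m jog '[[[-0.001,0.0005,0],[0,0,0],0],[[-0.0015,0.0005,0],[0,0,0],0],[[-0.0015,0.0005,0],[0,0,0],0.45],[[-0.0015,0.0005,0],[0,0,0],0.45],[[-0.0015,0.0005,0],[0,0,0],0.45]]'
python3 -m jog '[[[0,0,0],[0,0,0],0.45],[[0.001,0,0.01],[0,0,0],0.45],[[0.003,0,0.03],[0,-3,0],0.45],[[0.003,0,0.05],[-0.27,-7.4,0],0.1],[[0.003,0,0.06],[-0.27,-7.4,0],0]]'
python3 -m jog '[[[-0.01,0,0],[0,0,0],0],[[-0.02,0,0],[0,0,0],0],[[-0.02,0,0],[0,0,0],0]]'
python3 -c "
from h import *
crop(bot.snapshot('side'),230,120,380,220,5,'pics/p5.png')"
```

```text
t: 9.1
tcp_pos: [517.2, 81.5, 104.3]
ee_rot: [-0.054, -3.011, -0.005]
wrist_force: [0.2, 0.3, 0.1]
grip_width: 0.451
t: 9.52
tcp_pos: [520.0, 81.2, 167.2]
ee_rot: [0.057, 3.136, 0.001]
wrist_force: [-0.9, -0.1, 0.2]
grip_width: 0.177
t: 9.77
tcp_pos: [497.3, 80.8, 163.0]
ee_rot: [-0.057, -3.135, 0.002]
wrist_force: [0.3, -0.8, -0.4]
grip_width: 0.001
```

View pics/p5.png

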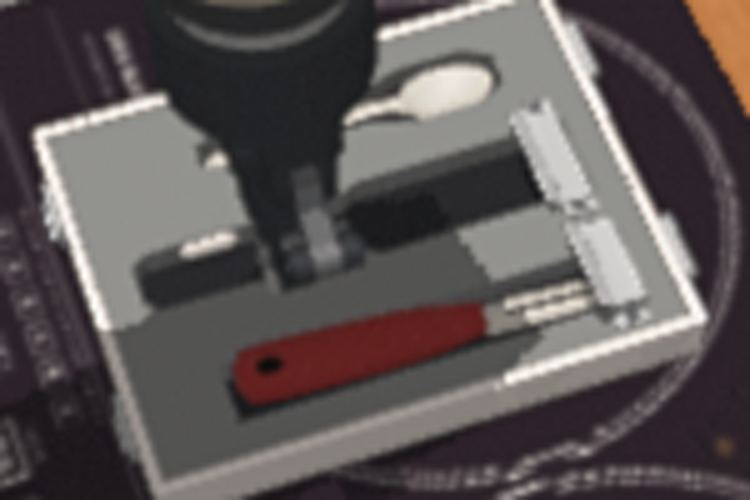

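The peeler lies in its trough with the blade under the strap and the handle high on the pads. I'll press it straight down at the pads with the fingers shut.

```bash

python3 -m jog '[[[0.003,0,-0.015],[0,0,0],0],[[0.003,-0.0003,-0.03],[0,0,0],0],[[0.003,-0.0003,-0.045],[0,0,0],0],[[0.003,-0.0003,-0.051],[0,0,0],0],[[0.003,-0.0003,-0.051],[0,0,0],0]]'
python3 -m jog '[[[0,0,-0.001],[0,0,0],0],[[0,0,-0.002],[0,0,0],0],[[0,0,-0.003],[0,0,0],0],[[0,0,-0.004],[0,0,0],0],[[0,0,-0.005],[0,0,0],0]]'
python3 -m jog '[[[0,0,-0.001],[0,0,0],0],[[0,0,-0.002],[0,0,0],0],[[0,0,-0.003],[0,0,0],0]]'
python3 -m jog '[[[0,0,-0.001],[0,0,0],0],[[0,0,-0.002],[0,0,0],0],[[0,0,-0.003],[0,0,0],0]]'

```

```text
t: 10.23
tcp_pos: [501.4, 80.3, 110.4]
ee_rot: [-0.058, -3.134, 0.002]
wrist_force: [0.0, -0.5, 0.2]
grip_width: 0.001
t: 10.65
tcp_pos: [503.1, 80.6, 108.4]
ee_rot: [-0.058, -3.14, 0.001]
wrist_force: [-0.3, -0.9, 2.8]
grip_width: -0.004
t: 10.9
tcp_pos: [503.2, 80.3, 106.2]
ee_rot: [-0.058, -3.141, 0.002]
wrist_force: [-3.2, -2.0, 13.1]
grip_width: -0.002
t: 11.15
tcp_pos: [503.3, 80.9, 103.8]
ee_rot: [0.057, 3.141, 0.001]
wrist_force: [-3.5, 1.7, 13.3]
grip_width: -0.002
```

```bash

python3 -m jog '[[[0,0,-0.001],[0,0,0],0],[[0,0,-0.002],[0,0,0],0],[[0,0,-0.003],[0,0,0],0]]'
python3 -m jog '[[[0,0,-0.001],[0,0,0],0],[[0,0,-0.002],[0,0,0],0]]'
python3 -m jog '[[[0,0,-0.001],[0,0,0],0],[[0,0,-0.002],[0,0,0],0]]'

```

```text
t: 11.4
tcp_pos: [503.3, 81.7, 100.8]
ee_rot: [0.057, 3.141, 0.004]
wrist_force: [-3.9, 2.9, 13.2]
grip_width: 0.002
t: 11.57
tcp_pos: [503.3, 81.7, 98.8]
ee_rot: [0.056, 3.141, 0.004]
wrist_force: [-3.7, 3.4, 13.5]
grip_width: -0.0
t: 11.73
tcp_pos: [503.3, 81.7, 98.0]
ee_rot: [0.056, 3.14, 0.004]
wrist_force: [-10.6, 2.8, 32.6]
grip_width: -0.002
```

Pressing took a steady 13 N, then jumped to 32 N at a tip height of 25 mm, which means the peeler is on the floor. Now I'll lift and go to the grater.

```bash

python3 -m jog '[[[0,0,0.01],[0,0,0],0],[[0,0,0.04],[0,0,0],0],[[0,0,0.075],[0,0,0],0],[[0,0,0.1],[0,0,0],0.3],[[0,0,0.1],[0,0,0],0.6]]'
python3 -m jog '[[[0.005,-0.02,0],[0,0,7],0.6],[[0.010,-0.048,0],[0,0,14],0.6],[[0.015,-0.076,0],[0,0,21],0.6],[[0.020,-0.104,0],[0,0,28],0.6],[[0.025,-0.132,0],[0,0,35],0.6]]' >/dev/null
python3 -m jog '[[[0.005,-0.03,0],[0,0,7],0.6],[[0.010,-0.06,0],[0,0,14],0.6],[[0.015,-0.09,-0.015],[0,0,21],0.6],[[0.020,-0.12,-0.03],[0,0,28],0.6],[[0.027,-0.145,-0.05],[0,0,34.9],0.6]]'
python3 -m jog '[[[0,0,0],[0,0,0],0.6]]'
python3 - <<'E'
from h import *
t=bot.snapshot('top');s=bot.snapshot('side')
a=cv2.resize(t["color"][150:270,210:310],None,fx=4,fy=4,interpolation=cv2.INTER_CUBIC)
b=cv2.resize(s["color"][120:216,230:330+30],None,fx=3,fy=5,interpolation=cv2.INTER_CUBIC)
cv2.imwrite("pics/h1.png",np.hstack([a,b]))
E
```

```text
t: 12.15
tcp_pos: [505.0, 80.9, 200.7]
ee_rot: [0.057, 3.134, 0.001]
wrist_force: [0.7, -0.8, 1.4]
grip_width: 0.272
t: 12.98
tcp_pos: [555.1, -198.7, 145.2]
ee_rot: [-1.759, 2.603, -0.006]
wrist_force: [1.3, 0.4, 0.4]
grip_width: 0.599
t: 13.07
tcp_pos: [553.9, -199.9, 140.6]
ee_rot: [1.751, -2.603, -0.001]
wrist_force: [-1.0, 0.8, -1.0]
grip_width: 0.597
```

View pics/h1.png

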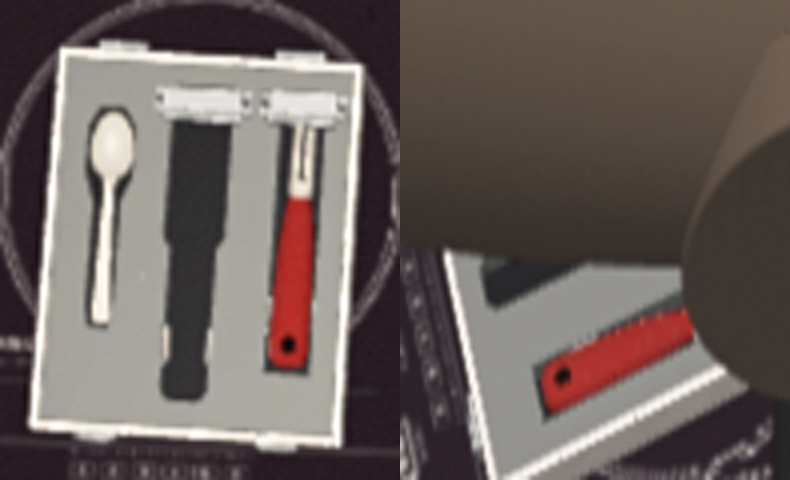

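The peeler is flat in its cutout in both views, with a small gap at its rear. Next, grasp the grater.

```bash

python3 -m jog '[[[0.002,0.0035,-0.015],[0,0,0],0.6],[[0.002,0.0035,-0.035],[0,0,0],0.6],[[0.002,0.0035,-0.055],[0,0,0],0.6],[[0.002,0.0035,-0.063],[0,0,0],0.6],[[0.002,0.0035,-0.063],[0,0,0],0.6]]'
python3 -m jog '[[[0,0,0],[0,0,0],0.6],[[0,0,0],[0,0,0],0],[[0,0,0],[0,0,0],0],[[0,0,0],[0,0,0],0],[[0,0,0],[0,0,0],0]]' 60
python3 -m jog '[[[0,0,0],[0,0,0],0],[[0,0,0],[0,0,0],0]]'

```

```text
t: 13.58
tcp_pos: [555.7, -191.6, 80.6]
ee_rot: [1.751, -2.605, -0.001]
wrist_force: [-0.6, 0.7, -0.5]
grip_width: 0.601
t: 14.0
tcp_pos: [557.6, -193.1, 83.8]
ee_rot: [-1.752, 2.607, -0.006]
wrist_force: [-1.1, 1.5, 6.0]
grip_width: 0.273
t: 14.17
tcp_pos: [557.6, -193.1, 83.8]
ee_rot: [-1.752, 2.607, -0.006]
wrist_force: [-0.7, 1.9, 6.3]
grip_width: 0.276
```

The fingertips sit rather high on the handle, so I'll regrasp 5 mm lower.

```bash

python3 -m jog '[[[0,0,0],[0,0,0],0.6],[[0,0,0],[0,0,0],0.6],[[0,-0.002,-0.003],[0,0,0],0.6],[[0,-0.003,-0.006],[0,0,0],0.6],[[0,-0.003,-0.006],[0,0,0],0.6]]'
python3 -m jog '[[[0,0,0],[0,0,0],0],[[0,0,0],[0,0,0],0],[[0,0,0],[0,0,0],0],[[0,0,0],[0,0,0],0],[[0,0,0],[0,0,0],0]]' 60
python3 - <<'E'
from h import *
t=bot.snapshot('top');s=bot.snapshot('side')
for n,v in(("top",t),("side",s)):
    hsv=cv2.cvtColor(v["color"],cv2.COLOR_BGR2HSV)
    roi=np.zeros(hsv.shape[:2],np.uint8); (cv2.rectangle(roi,(325,165),(415,225),255,-1) if n=="top" else cv2.rectangle(roi,(345,220),(395,335),255,-1))
    for nm,mm,z in(("wood",cv2.inRange(hsv,(10,60,120),(25,200,255)),12),("rasp",cv2.inRange(hsv,(0,0,110),(180,60,255)),10)):
        cs,_=cv2.findContours(mm&roi,cv2.RETR_EXTERNAL,cv2.CHAIN_APPROX_NONE);c=max(cs,key=cv2.contourArea)
        w=np.array([onz(v,p,z) for p in c[:,0].astype(float)]).astype(np.float32); r=cv2.minAreaRect(w)
        print(n,nm,np.round(cv2.boxPoints(r)).tolist(),np.round(r[0],1),np.round(r[1],1),round(r[2],1))
cv2.imwrite("pics/g2.png",cv2.resize(s["color"][200:350,330:430],None,fx=5,fy=4,interpolation=cv2.INTER_CUBIC))
E
```

```text
t: 14.58
tcp_pos: [556.3, -196.1, 75.0]
ee_rot: [1.751, -2.606, 0.001]
wrist_force: [-0.2, -0.2, -0.4]
grip_width: 0.601
t: 15.0
tcp_pos: [556.8, -195.9, 76.0]
ee_rot: [1.752, -2.607, 0.003]
wrist_force: [-0.2, -0.1, -0.0]
grip_width: 0.284
top wood [[552.0, -180.0], [573.0, -189.0], [589.0, -149.0], [568.0, -141.0]] [ 570.6 -164.7] [42.7 22.1] 68.0
top rasp [[564.0, -135.0], [597.0, -148.0], [632.0, -59.0], [598.0, -46.0]] [597.7 -97.1] [95.2 35.9] 68.5
side wood [[530.0, -226.0], [551.0, -236.0], [569.0, -198.0], [548.0, -188.0]] [ 549.5 -212.1] [41.9 22.9] 64.6
side rasp [[557.0, -142.0], [599.0, -183.0], [606.0, -175.0], [564.0, -135.0]] [ 581.6 -158.7] [10.3 58.2] 46.3
```

```bash

python3 -m jog '[[[0,0,0.01],[0,0,0],0],[[0,0,0.035],[0,0,0],0],[[0,0,0.07],[0,0,0],0],[[0,0,0.1],[0,0,0],0],[[0,0,0.12],[0,0,0],0]]' 80
python3 -m jog '[[[-0.004,0.015,0],[0,0,-3],0],[[-0.010,0.037,0],[0,0,-7.5],0],[[-0.016,0.060,0],[0,0,-12.3],0],[[-0.023,0.086,0],[0,0,-17.8],0],[[-0.030,0.113,0],[0,0,-23.3],0]]' >/dev/null
python3 -m jog '[[[-0.006,0.023,0],[0,0,-4.7],0],[[-0.012,0.046,0],[0,0,-9.3],0],[[-0.018,0.068,0],[0,0,-14],0],[[-0.024,0.091,0],[0,0,-18.7],0],[[-0.030,0.113,0],[0,0,-23.3],0]]' >/dev/null
python3 -m jog '[[[-0.006,0.025,-0.006],[0,0,-5],0],[[-0.013,0.051,-0.012],[0,0,-10.5],0],[[-0.020,0.077,-0.02],[0,0,-15.5],0],[[-0.026,0.1,-0.028],[0,0,-20],0],[[-0.030,0.113,-0.032],[0,0,-23.3],0]]' >/dev/null
python3 -m jog '[[[0,0,0],[0.16,4.5,0],0],[[0,0,0],[0.32,9,0],0],[[0,0,0],[0.32,9,0],0],[[0,0,0],[0.32,9,0],0]]'
python3 - <<'E'
from h import *
s=bot.snapshot('side')
o,x,n=held(-58,76)
print("tip underside",(o+95*x).round(1),"blade tip bottom",(o+95*x+6.5*n).round(1),"x",x.round(3))
for nm,d,z in (("blade tip top",95,10),("handle front top",0,17),("rear top",-95,17),("rear bot",-95,0)): print(nm,proj(s,o+d*x+n*z).round(1).tolist())
cv2.imwrite("pics/q1.png",cv2.resize(s["color"][100:210,230:380],None,fx=5,fy=5,interpolation=cv2.INTER_CUBIC))
E
```

```text
t: 15.52
tcp_pos: [557.2, -196.0, 199.7]
ee_rot: [-1.752, 2.607, -0.006]
wrist_force: [0.4, -0.1, -0.8]
grip_width: 0.275
t: 17.1
tcp_pos: [467.4, 143.2, 163.6]
ee_rot: [-0.055, -2.983, -0.002]
wrist_force: [-0.6, -0.0, -0.9]
grip_width: 0.276
tip underside [606.2 137.8  64.8] blade tip bottom [607.3 137.8  71.2] x [ 0.987 -0.036 -0.157]
blade tip top [331.0, 138.7]
handle front top [286.5, 145.1]
rear top [238.8, 154.2]
rear bot [238.8, 159.7]
```

View pics/q1.png

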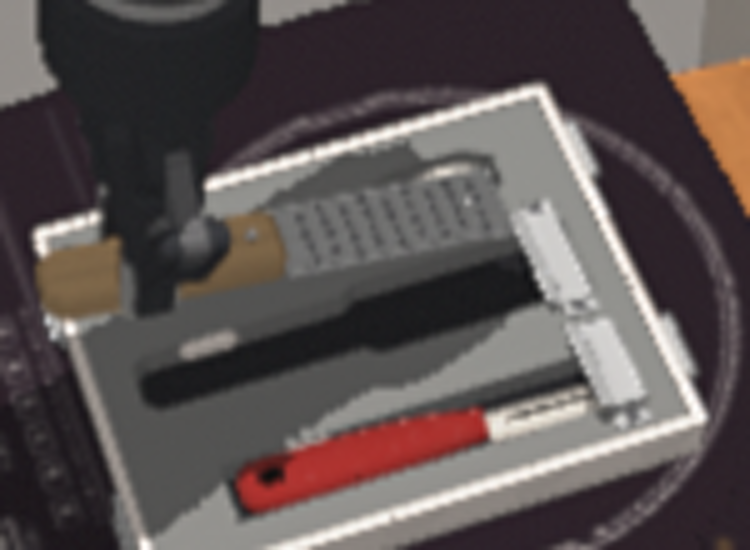

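```bash

python3 -m jog '[[[0,0,-0.015],[0,0,0],0],[[0,0,-0.03],[0,0,0],0],[[0,0,-0.045],[0,0,0],0],[[0,0,-0.05],[0,0,0],0],[[0,0,-0.05],[0,0,0],0]]'
python3 -m jog '[[[0,0,0],[0,0,0],0]]'
python3 - <<'E'
from h import *
s=bot.snapshot('side')
o,x,n=held(-58,76); y=np.cross(n,x)
print("blade tip bottom",(o+95*x+6.5*n).round(1),"x",x.round(3))
print("blade tip corners",[proj(s,o+95*x+n*10+k*y).round(1).tolist() for k in(-17,17)],"handle rear bottom",proj(s,o-95*x).round(1))
S=np.array([544,140.3,8]);e=np.array([.9993,-.0366,0]); f=np.array([.0366,.9993,0])
print("trough blade part top edges at 60",[proj(s,S+60*e+k*f+[0,0,13]).round(1).tolist() for k in(-19,19)],"rear end",proj(s,S-97*e+[0,0,13]).round(1))
cv2.imwrite("pics/q2.png",cv2.resize(s["color"][120:220,230:380],None,fx=5,fy=5,interpolation=cv2.INTER_CUBIC))
E
```

```text
t: 17.57
tcp_pos: [465.7, 142.6, 113.3]
ee_rot: [-0.055, -2.982, -0.002]
wrist_force: [-0.6, 1.0, -1.2]
grip_width: 0.278
t: 17.65
tcp_pos: [466.6, 142.9, 114.6]
ee_rot: [-0.055, -2.983, -0.003]
wrist_force: [0.2, -0.1, -1.0]
grip_width: 0.277
blade tip bottom [607.1 137.9  22.3] x [ 0.987 -0.036 -0.157]
blade tip corners [[333.6, 159.1], [328.0, 146.7]] handle rear bottom [242.5 173.6]
trough blade part top edges at 60 [[332.3, 161.6], [326.1, 147.8]] rear end [257.7 176.2]
```

View pics/q2.png

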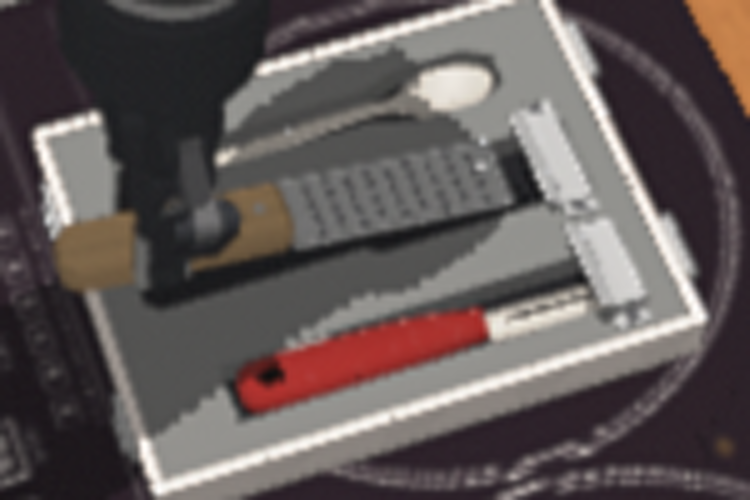

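The near blade edge is about 1–2 px below prediction, so I'll shift +1 mm in y and lower while watching the forces.

```bash

python3 -m jog '[[[0,0.001,-0.002],[0,0,0],0],[[0,0.001,-0.004],[0,0,0],0],[[0,0.001,-0.006],[0,0,0],0],[[0,0.001,-0.006],[0,0,0],0]]'
python3 -m jog '[[[0,0,-0.002],[0,0,0],0],[[0,0,-0.004],[0,0,0],0],[[0,0,-0.004],[0,0,0],0]]'
python3 - <<'E'
from h import *
s=bot.snapshot('side')
o,x,n=held(-58,76); y=np.cross(n,x)
print("blade tip bottom",(o+95*x+6.5*n).round(1))
print("blade tip corners",[proj(s,o+95*x+n*10+k*y).round(1).tolist() for k in(-17,17)])
cv2.imwrite("pics/q3.png",cv2.resize(s["color"][130:190,270:360],None,fx=8,fy=8,interpolation=cv2.INTER_CUBIC))
E
```

```text
t: 18.03
tcp_pos: [466.7, 144.0, 107.7]
ee_rot: [-0.055, -2.982, -0.003]
wrist_force: [0.9, -0.4, -1.6]
grip_width: 0.278
t: 18.28
tcp_pos: [466.7, 144.0, 103.5]
ee_rot: [-0.055, -2.982, -0.003]
wrist_force: [0.4, -0.8, -0.9]
grip_width: 0.278
blade tip bottom [606.6 138.8  10.7]
blade tip corners [[333.2, 162.0], [327.7, 149.7]]
```

View pics/q3.png

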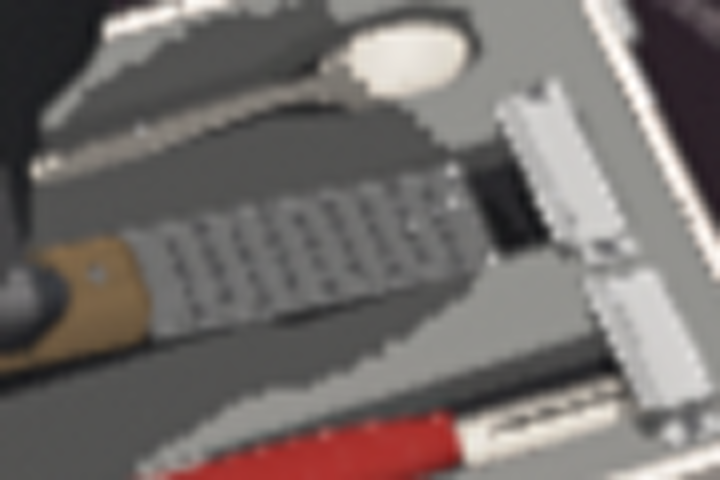

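The blade tip sits in the wide trough behind the strap with no force. Slide forward.

```bash

python3 -m jog '[[[0.004,-0.0001,0],[0,0,0],0],[[0.008,-0.0003,0],[0,0,0],0],[[0.012,-0.0004,0],[0,0,0],0],[[0.016,-0.0006,0],[0,0,0],0],[[0.016,-0.0006,0],[0,0,0],0]]'
python3 -m jog '[[[0.003,-0.0001,0],[0,0,0],0],[[0.006,-0.0002,0],[0,0,0],0],[[0.009,-0.0003,0],[0,0,0],0],[[0.010,-0.0004,0],[0,0,0],0],[[0.010,-0.0004,0],[0,0,0],0]]'
python3 -m jog '[[[0.001,0,0],[0,0,0],0],[[0.002,0,0],[0,0,0],0],[[0.003,0,0],[0,0,0],0],[[0.004,0,0],[0,0,0],0]]'
python3 - <<'E'
from h import *
o,x,n=held(-58,76)
print("blade tip bottom",(o+95*x+6.5*n).round(1))
E
```

```text
t: 18.75
tcp_pos: [483.8, 143.5, 103.9]
ee_rot: [-0.055, -2.983, -0.003]
wrist_force: [0.7, 0.4, -0.5]
grip_width: 0.275
t: 19.17
tcp_pos: [493.1, 143.1, 103.9]
ee_rot: [-0.055, -2.982, -0.003]
wrist_force: [0.3, -0.0, -0.4]
grip_width: 0.277
t: 19.5
tcp_pos: [496.7, 143.0, 103.9]
ee_rot: [-0.055, -2.982, -0.003]
wrist_force: [0.4, -1.7, -1.0]
grip_width: 0.278
blade tip bottom [636.6 137.8  11. ]
```

```bash

python3 -m jog '[[[0.001,0,0],[0,0,0],0],[[0.002,0,0],[0,0,0],0],[[0.003,0,0],[0,0,0],0],[[0.003,0,0],[0,0,0],0]]'
python3 -m jog '[[[0.001,0,0],[0,0,0],0],[[0.002,0,0],[0,0,0],0],[[0.002,0,0],[0,0,0],0]]'
python3 - <<'E'
from h import *
s=bot.snapshot('side')
cv2.imwrite("pics/q4.png",cv2.resize(s["color"][120:220,230:380],None,fx=5,fy=5,interpolation=cv2.INTER_CUBIC))
E
```

```text
t: 19.83
tcp_pos: [499.9, 143.0, 103.9]
ee_rot: [-0.055, -2.982, -0.003]
wrist_force: [0.7, -0.8, -0.2]
grip_width: 0.278
t: 20.08
tcp_pos: [501.5, 143.0, 103.8]
ee_rot: [-0.055, -2.981, -0.003]
wrist_force: [-1.6, -1.4, -0.2]
grip_width: 0.278
```

View pics/q4.png

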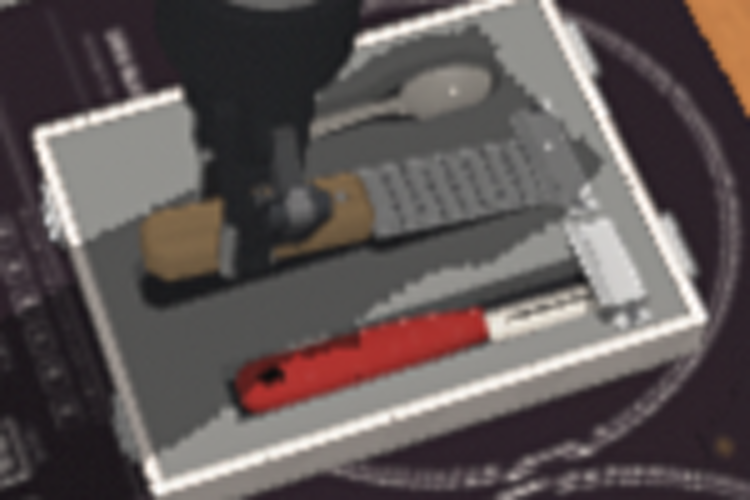

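```bash

python3 -m jog '[[[-0.001,0,0],[0,0,0],0],[[-0.0015,0,0],[0,0,0],0],[[-0.0015,0,0],[0,0,0],0.45],[[-0.0015,0,0],[0,0,0],0.45],[[-0.0015,0,0],[0,0,0],0.45]]'
python3 -m jog '[[[0,0,0],[0,0,0],0.45],[[0.001,0,0.01],[0,0,0],0.45],[[0.003,0,0.03],[0,-3,0],0.45],[[0.003,0,0.05],[-0.32,-9,0],0.1],[[0.003,0,0.06],[-0.32,-9,0],0]]'
python3 -m jog '[[[-0.01,0,0],[0,0,0],0],[[-0.018,0,0],[0,0,0],0],[[-0.018,0,0],[0,0,0],0]]'
python3 - <<'E'
from h import *
s=bot.snapshot('side')
cv2.imwrite("pics/q5.png",cv2.resize(s["color"][120:220,230:380],None,fx=5,fy=5,interpolation=cv2.INTER_CUBIC))
t=bot.snapshot('top');print("pads z20",[onz(t,(210+a/4,150+b/4),20).round(1).tolist() for a,b in((165,345),(210,345),(318,312),(270,312))])
E
```

```text
t: 20.55
tcp_pos: [500.5, 143.3, 104.1]
ee_rot: [-0.054, -2.983, -0.004]
wrist_force: [-0.2, 0.8, 0.4]
grip_width: 0.454
t: 20.97
tcp_pos: [503.0, 143.3, 167.2]
ee_rot: [0.057, 3.136, 0.001]
wrist_force: [-0.7, 0.7, 0.3]
grip_width: 0.176
t: 21.22
tcp_pos: [483.3, 142.9, 163.1]
ee_rot: [-0.057, -3.135, 0.002]
wrist_force: [-0.3, -0.2, -0.4]
grip_width: -0.002
pads z20 [[481.5, 155.2], [482.2, 127.8], [503.8, 62.6], [503.1, 91.9]]
```

View pics/q5.png

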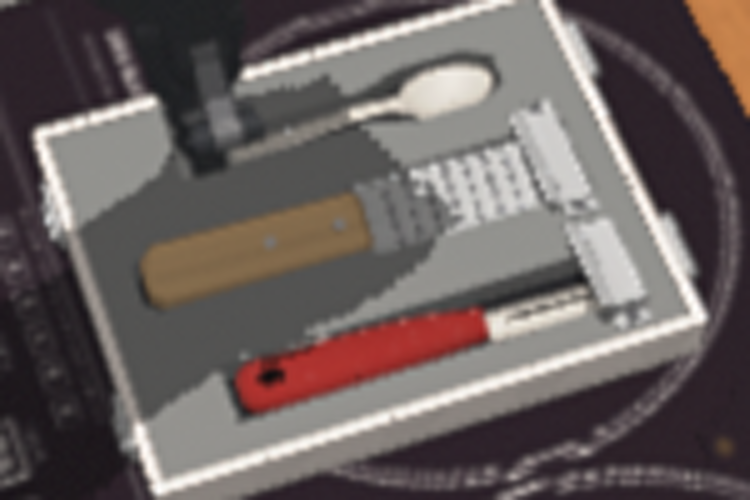

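The grater is in its cutout with the tip under the strap. Now press at the pads.

```bash

python3 -m jog '[[[0,-0.0008,-0.015],[0,0,0],0],[[0,-0.0008,-0.03],[0,0,0],0],[[0,-0.0008,-0.045],[0,0,0],0],[[0,-0.0008,-0.051],[0,0,0],0],[[0,-0.0008,-0.051],[0,0,0],0]]'
python3 -m jog '[[[0,0,-0.001],[0,0,0],0],[[0,0,-0.002],[0,0,0],0],[[0,0,-0.003],[0,0,0],0],[[0,0,-0.004],[0,0,0],0],[[0,0,-0.005],[0,0,0],0]]'
python3 -m jog '[[[0,0,-0.001],[0,0,0],0],[[0,0,-0.002],[0,0,0],0],[[0,0,-0.003],[0,0,0],0]]'
python3 -m jog '[[[0,0,-0.001],[0,0,0],0],[[0,0,-0.002],[0,0,0],0],[[0,0,-0.003],[0,0,0],0]]'
python3 -m jog '[[[0,0,-0.001],[0,0,0],0],[[0,0,-0.002],[0,0,0],0]]'

```

```text
t: 21.73
tcp_pos: [484.3, 141.9, 110.5]
ee_rot: [-0.058, -3.135, 0.003]
wrist_force: [0.1, 0.7, 0.4]
grip_width: 0.002
t: 22.15
tcp_pos: [485.5, 142.4, 108.4]
ee_rot: [-0.058, -3.14, 0.001]
wrist_force: [-0.1, -0.8, 0.5]
grip_width: -0.006
t: 22.4
tcp_pos: [485.3, 142.3, 105.0]
ee_rot: [-0.058, -3.14, 0.001]
wrist_force: [-0.2, 0.1, 4.8]
grip_width: 0.004
t: 22.65
tcp_pos: [485.5, 142.7, 103.4]
ee_rot: [-0.057, -3.14, -0.001]
wrist_force: [-5.8, -0.1, 16.8]
grip_width: -0.001
t: 22.82
tcp_pos: [485.6, 143.1, 101.9]
ee_rot: [-0.057, -3.141, -0.003]
wrist_force: [-5.9, 2.0, 15.1]
grip_width: -0.002
```

```bash

python3 -m jog '[[[0,0,-0.001],[0,0,0],0],[[0,0,-0.002],[0,0,0],0]]'
python3 -m jog '[[[0,0,-0.001],[0,0,0],0],[[0,0,-0.002],[0,0,0],0]]'
python3 -m jog '[[[0,0,-0.001],[0,0,0],0]]'

```

```text
t: 22.98
tcp_pos: [485.5, 143.7, 99.8]
ee_rot: [-0.056, -3.141, -0.006]
wrist_force: [-4.7, 6.8, 11.0]
grip_width: 0.002
t: 23.15
tcp_pos: [485.8, 144.2, 97.6]
ee_rot: [-0.056, -3.141, -0.008]
wrist_force: [-3.7, 6.3, 14.4]
grip_width: -0.002
t: 23.23
tcp_pos: [485.7, 144.2, 97.5]
ee_rot: [0.056, 3.141, 0.008]
wrist_force: [-11.1, 4.8, 28.6]
grip_width: 0.001
```

It bottomed at the same height (97.5 mm). I'll lift away and inspect.

```bash

python3 -m jog '[[[0,0,0.01],[0,0,0],0],[[0,0,0.04],[0,0,0],0],[[0,0,0.075],[0,0,0],0],[[0,0,0.1],[0,0,0],0],[[0,0,0.1],[0,0,0],0]]'
python3 -m jog '[[[-0.02,-0.03,0],[0,0,0],0],[[-0.04,-0.065,0],[0,0,0],0],[[-0.06,-0.10,0],[0,0,0],0],[[-0.08,-0.14,0],[0,0,0],0],[[-0.1,-0.18,0],[0,0,0],0]]' >/dev/null
python3 -m jog '[[[-0.02,-0.03,0],[0,0,0],0],[[-0.04,-0.06,0],[0,0,0],0],[[-0.06,-0.09,0],[0,0,0],0],[[-0.08,-0.12,0],[0,0,0],0],[[-0.1,-0.15,0],[0,0,0],0]]'
python3 - <<'E'
from h import *
t=bot.snapshot('top');s=bot.snapshot('side')
a=cv2.resize(t["color"][155:265,212:304],None,fx=4,fy=4.5,interpolation=cv2.INTER_CUBIC)
b=cv2.resize(s["color"][115:230,232:376],None,fx=2.9,fy=495/115,interpolation=cv2.INTER_CUBIC)
cv2.imwrite("pics/r1.png",np.hstack([a,b]))
# tool tops (z 25) in both views
for n,v in(("top",t),("side",s)):
    hsv=cv2.cvtColor(v["color"],cv2.COLOR_BGR2HSV); roi=np.zeros(hsv.shape[:2],np.uint8); (cv2.rectangle(roi,(215,160),(300,262),255,-1) if n=="top" else cv2.rectangle(roi,(235,115),(372,226),255,-1))
    red=cv2.inRange(hsv,(0,150,40),(6,255,255))|cv2.inRange(hsv,(174,150,40),(180,255,255))
    for nm,mm in(("red",red),("wood",cv2.inRange(hsv,(10,60,90),(25,200,255)))):
        cs,_=cv2.findContours(mm&roi,cv2.RETR_EXTERNAL,cv2.CHAIN_APPROX_NONE);c=max(cs,key=cv2.contourArea)
        w=np.array([onz(v,p,25) for p in c[:,0].astype(float)]).astype(np.float32); r=cv2.minAreaRect(w)
        print(n,nm,np.round(r[0],1),np.round(r[1],1),round(r[2],1),"x",w[:,0].min().round(1),w[:,0].max().round(1))
E
```

```text
t: 23.65
tcp_pos: [487.5, 142.8, 200.5]
ee_rot: [0.058, 3.135, 0.003]
wrist_force: [1.2, -0.4, 0.5]
grip_width: -0.001
t: 24.48
tcp_pos: [286.5, -183.3, 194.6]
ee_rot: [-0.057, -3.139, 0.001]
wrist_force: [0.8, -0.5, 0.4]
grip_width: -0.001
top red [521.7  79.9] [99.9 21.9] 1.7 x 471.6 571.9
top wood [498.6 142.1] [27.4 95.2] 87.6 x 451.0 545.8
side red [518.5  74.2] [ 21.8 102. ] 86.5 x 467.4 569.4
side wood [496.  138.5] [28.7 94.7] 87.6 x 448.2 543.4
```

View pics/r1.png

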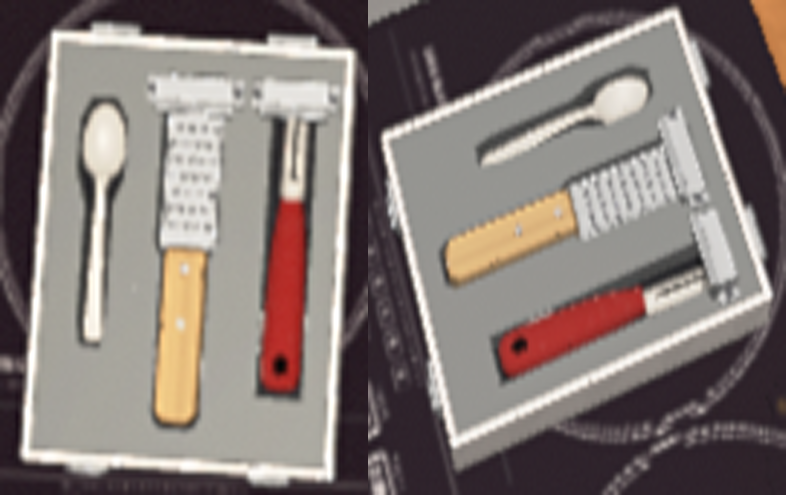

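Both tools look home in both views. As a safeguard I'll press lightly at each handle's front to check that height too.

```bash

python3 -m jog '[[[0.013,0.017,0],[0,0,0],0],[[0.03,0.04,0],[0,0,0],0],[[0.047,0.062,0],[0,0,0],0],[[0.065,0.085,0],[0,0,0],0],[[0.082,0.108,0],[0,0,0],0]]' >/dev/null
python3 -m jog '[[[0.016,0.022,0],[0,0,0],0],[[0.032,0.043,0],[0,0,0],0],[[0.049,0.065,0],[0,0,0],0],[[0.065,0.086,0],[0,0,0],0],[[0.082,0.108,0],[0,0,0],0]]' >/dev/null
python3 -m jog '[[[0.018,0.024,0],[0,0,0],0],[[0.036,0.048,0],[0,0,0],0],[[0.055,0.072,0],[0,0,0],0],[[0.072,0.096,0],[0,0,0],0],[[0.082,0.108,0],[0,0,0],0]]' >/dev/null
python3 -m jog '[[[0,0,-0.02],[0,0,0],0],[[0,0,-0.05],[0,0,0],0],[[0,0,-0.075],[0,0,0],0],[[0,0,-0.085],[0,0,0],0],[[0,0,-0.085],[0,0,0],0]]'
python3 -m jog '[[[0,0,0],[0,0,0],0],[[0,0,0],[0,0,0],0]]'
```

```text
t: 26.25
tcp_pos: [532.0, 141.8, 106.8]
ee_rot: [-0.056, -3.134, 0.004]
wrist_force: [-0.5, -0.1, 0.0]
grip_width: -0.001
t: 26.42
tcp_pos: [534.8, 142.1, 111.4]
ee_rot: [0.057, 3.141, -0.0]
wrist_force: [0.1, 0.5, 0.2]
grip_width: 0.001
```

```bash

python3 -m jog '[[[0,-0.001,-0.003],[0,0,0],0],[[0,-0.001,-0.006],[0,0,0],0],[[0,-0.001,-0.009],[0,0,0],0],[[0,-0.001,-0.01],[0,0,0],0]]'
python3 -m jog '[[[0,0,-0.001],[0,0,0],0],[[0,0,-0.0015],[0,0,0],0]]'
python3 -m jog '[[[0,0,-0.001],[0,0,0],0],[[0,0,-0.0015],[0,0,0],0]]'
python3 -m jog '[[[0,0,-0.001],[0,0,0],0]]'
```

```text
t: 26.75
tcp_pos: [534.0, 140.6, 99.8]
ee_rot: [-0.058, -3.139, 0.001]
wrist_force: [-0.0, -0.4, -0.6]
grip_width: -0.002
t: 26.92
tcp_pos: [534.0, 140.7, 98.3]
ee_rot: [-0.058, -3.139, 0.001]
wrist_force: [0.3, -0.2, 0.3]
grip_width: 0.003
t: 27.08
tcp_pos: [534.1, 140.7, 97.6]
ee_rot: [-0.058, -3.14, 0.001]
wrist_force: [-3.7, -1.3, 10.5]
grip_width: -0.002
t: 27.17
tcp_pos: [534.1, 140.8, 97.5]
ee_rot: [-0.058, -3.14, 0.001]
wrist_force: [-7.9, -1.6, 21.6]
grip_width: -0.002
```

The grater's front is home as well: a stiff stop at 97.6 mm. Next, the same check on the peeler at mid length.

```bash

python3 -m jog '[[[0,0,0.02],[0,0,0],0],[[0,0,0.04],[0,0,0],0],[[0.008,-0.03,0.04],[0,0,0],0],[[0.016,-0.06,0.04],[0,0,0],0],[[0.016,-0.062,0.03],[0,0,0],0]]'
python3 -m jog '[[[0,0,-0.01],[0,0,0],0],[[0,0,-0.02],[0,0,0],0],[[0,0,-0.025],[0,0,0],0],[[0,0,-0.027],[0,0,0],0],[[0,0,-0.027],[0,0,0],0]]'
python3 -m jog '[[[0,0,-0.001],[0,0,0],0],[[0,0,-0.0015],[0,0,0],0]]'
python3 -m jog '[[[0,0,-0.001],[0,0,0],0]]'
python3 -m jog '[[[0,0,-0.0005],[0,0,0],0]]'
```

```text
t: 27.58
tcp_pos: [552.3, 75.8, 128.1]
ee_rot: [0.062, 3.138, -0.003]
wrist_force: [0.6, 0.5, 0.2]
grip_width: 0.003
t: 28.0
tcp_pos: [549.1, 79.5, 98.3]
ee_rot: [-0.056, -3.138, 0.002]
wrist_force: [0.4, 0.7, -0.1]
grip_width: -0.004
t: 28.17
tcp_pos: [549.3, 79.6, 98.1]
ee_rot: [-0.055, -3.139, 0.001]
wrist_force: [-6.5, -0.4, 14.0]
grip_width: -0.003
t: 28.25
tcp_pos: [549.3, 79.6, 98.0]
ee_rot: [-0.055, -3.139, 0.001]
wrist_force: [-11.0, -1.4, 27.5]
grip_width: -0.003
t: 28.33
tcp_pos: [549.3, 79.6, 98.0]
ee_rot: [-0.055, -3.139, 0.001]
wrist_force: [-10.4, -1.5, 25.6]
grip_width: -0.0
```

Both tools stop stiff (peeler 98.0 mm, grater 97.5 mm). The peeler reads 0.5 mm higher, so I'll check it for sideways lean by pressing near each edge at the pads.

```bash

python3 -m jog '[[[0,0,0.008],[0,0,0],0],[[-0.02,0.008,0.008],[0,0,0],0],[[-0.045,0.010,0.008],[0,0,0],0],[[-0.045,0.010,0.004],[0,0,0],0],[[-0.045,0.010,0.003],[0,0,0],0]]'
python3 -m jog '[[[0,0,-0.001],[0,0,0],0],[[0,0,-0.002],[0,0,0],0],[[0,0,-0.003],[0,0,0],0]]'
python3 -m jog '[[[0,0,0.008],[0,0,0],0],[[0,-0.009,0.008],[0,0,0],0],[[0,-0.018,0.008],[0,0,0],0],[[0,-0.018,0.003],[0,0,0],0],[[0,-0.018,0.002],[0,0,0],0]]'
python3 -m jog '[[[0,0,-0.001],[0,0,0],0],[[0,0,-0.002],[0,0,0],0]]'
```

```text
t: 28.75
tcp_pos: [503.8, 89.4, 98.3]
ee_rot: [-0.055, -3.138, 0.001]
wrist_force: [-0.3, -0.6, -0.7]
grip_width: 0.001
t: 29.0
tcp_pos: [504.6, 89.3, 97.9]
ee_rot: [-0.057, -3.138, -0.001]
wrist_force: [-15.8, -0.0, 32.5]
grip_width: -0.006
t: 29.42
tcp_pos: [505.7, 69.5, 98.0]
ee_rot: [-0.06, -3.141, 0.003]
wrist_force: [-2.1, -3.4, 15.4]
grip_width: 0.001
t: 29.58
tcp_pos: [505.7, 69.6, 97.9]
ee_rot: [0.06, 3.141, -0.004]
wrist_force: [-10.8, -6.1, 33.4]
grip_width: -0.002
```

Both edges stop at 97.9 mm, so the peeler isn't leaning. I'll retract, take a last look in numbers, and hand in.

```bash

python3 -m jog '[[[0,0,0.01],[0,0,0],0],[[0,0,0.04],[0,0,0],0],[[0,0,0.075],[0,0,0],0],[[0,0,0.1],[0,0,0],0],[[0,0,0.1],[0,0,0],0]]' >/dev/null
python3 -m jog '[[[-0.02,-0.03,0],[0,0,0],0],[[-0.04,-0.06,0],[0,0,0],0],[[-0.06,-0.09,0],[0,0,0],0],[[-0.08,-0.12,0],[0,0,0],0],[[-0.1,-0.15,0],[0,0,0],0]]' >/dev/null
python3 -m jog '[[[-0.02,-0.03,0],[0,0,0],0],[[-0.04,-0.06,0],[0,0,0],0],[[-0.04,-0.06,0],[0,0,0],0]]'
python3 - <<'E'
from h import *
v=bot.snapshot('top')
hsv=cv2.cvtColor(v["color"],cv2.COLOR_BGR2HSV); roi=np.zeros(hsv.shape[:2],np.uint8); cv2.rectangle(roi,(215,160),(300,262),255,-1)
red=cv2.inRange(hsv,(0,150,40),(6,255,255))|cv2.inRange(hsv,(174,150,40),(180,255,255))
for nm,mm in(("red",red),("wood",cv2.inRange(hsv,(10,60,90),(25,200,255)))):
    cs,_=cv2.findContours(mm&roi,cv2.RETR_EXTERNAL,cv2.CHAIN_APPROX_NONE);c=max(cs,key=cv2.contourArea)
    w=np.array([onz(v,p,25) for p in c[:,0].astype(float)]).astype(np.float32); r=cv2.minAreaRect(w)
    print(nm,np.round(r[0],1),np.round(r[1],1),round(r[2],1),"x",w[:,0].min().round(1),w[:,0].max().round(1))
print(bot.job_done())
E
```

```text
t: 30.67
tcp_pos: [361.7, -142.8, 194.6]
ee_rot: [-0.068, -3.136, 0.003]
wrist_force: [0.4, 0.3, -0.8]
grip_width: -0.0
red [521.8  79.5] [ 22.1 100.7] 88.5 x 471.6 571.9
wood [498.6 142. ] [27.6 95.2] 87.8 x 451.0 545.8
the job is handed in; nothing more can be done
None
```

I put the peeler and the grater each into its own cutout, blade end under the strap, pressed them down to the floor, let go and handed the job in at about 31 s. No verdict was reported.

- **Insertion:** I slid each tool forward, tilted tip-down, until it touched the end of its cutout. I backed off 1.5 mm, released it, and pressed the handle at the pads with the fingers shut.
- **Height checks:** Each tool came to a stiff stop at home height, at the pads and again at mid-length or the handle front. The peeler stopped at the same height under both edges, so it is not leaning. The grater's sideways lean was not checked this way.
- **Forces:** I saw about 13–17 N vertically going past the pads and up to 33 N once a tool was on the floor, all well under the limits.
- **Final check:** The last top picture put both handles where they were after the main presses, and the arm was well clear. I never steered near the jar or the tin, but did not measure them again.
- **Disagreement:** The two cameras differed by 2–6 mm in plan (x and y), more than the stated 2 mm calibration. I relied on touch and on comparing tool and cutout within one camera instead.
- **Grasp mended:** The first grasp of the grater was too high, so I opened, went about 6 mm lower and gripped again.

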